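# Snap the chopping board into its clamp

## Task

Without gripping or lifting anything, push the small striped chopping board along the worktop until its edge is flat against the dark wooden stop of the clamp block. Then push the red-knobbed lever over with a fingertip, past its centre, so that it snaps down and its rubber foot holds the board. Leave the other things on the worktop where they stand.

Things in the scene. Friction and masses are not known exactly. Their poses are not given: they have to be found in the camera images.
- clamp_block: Clamp block fixed to the worktop: dark wooden stop bar 150 mm wide (y), 20 thick (x), 36 high, with an aluminium foot plate behind it to x = +84 mm, 8 mm high. Origin: on the worktop, at the middle of the stop's flat front face; x points level from that face into the block (the way the board is pushed home), y along the stop, z up. The board lies in front, at negative x.
- lever_hinge (a point): The lever's hinge axis, which runs along the block's y: 52 mm above the worktop, 15 mm behind the stop's front face (block x = +15 mm), y = 0.
- lever_knob (a point): Centre of the lever's red ball knob, 26 mm across, 115 mm from the hinge on a steel rod 11 mm thick. Open, the lever leans back 25 degrees from upright: the knob stands 64 mm behind the stop's front face (block x = +64 mm), y = 0, 156 mm above the worktop. Thrown, the rod lies about level over the board, the knob in front of the stop.
- lever (a joint): Lever angle, rad: 0 open (leaning back), growing as its top swings toward block -x, over the board. Over-centre spring: below 0.75 (18 degrees forward of upright) it springs back to 0, beyond it snaps on by itself. 2 to 3 N at the knob, pushed from behind, starts it. Its rubber foot, 60 mm from the hinge, lands on the board at about 2.0; with no board it falls to 2.25.
- board_center (a point): Centre of the loose chopping board, light wood with two dark stripes: 110 mm along its x, 150 mm along its y, 22 mm thick, about 0.35 kg, flat on the worktop; this point is 11 mm above it. Its x points along the block's x within 0.15 rad at the start, with 40 to 80 mm between its edge and the stop. Home, this point is 55 mm in front of the stop's face.
- pepper: Bystander: brown wooden pepper mill, 58 mm across, 150 mm tall; loose, origin at the centre of its underside.
- mustard_jar: Bystander: glass mustard jar with a grey lid, 73 mm across, 126 mm tall; loose, origin at the centre of its underside.
- small_jar: Bystander: small white jar with a light blue lid, 54 mm across, 96 mm tall; loose, origin at the centre of its underside.
- biscuits: Bystander: pack of light brown biscuits, 48 x 108 x 89 mm; loose, origin at the centre of its underside.

How it is judged (in metres and radians):
On the way, in this order (a step that is already met when the one before it is completed fails the run):
1. the board is flat against the stop while the lever is still open (x of board_center in the frame of clamp_block between -0.06 and -0.048 m and y of board_center in the frame of clamp_block between -0.045 and 0.045 m and angle between the x axis of board_center and the x axis of clamp_block, either way round below 0.06 rad and height (world z) of board_center below 0.016 m and angle between board_center's own z axis and vertical below 0.06 rad and value of joint lever below 0.3 rad), for 0.1 s.
2. the lever has been thrown past its centre and has snapped down (value of joint lever above 1.85 rad), for 0.2 s.
At the end, for the whole second after the job is handed in: The board lies flat on the worktop against the stop (gap under 5 mm, square to it within 0.06 rad, within 45 mm of centred sideways), and the lever is at rest in its thrown position with its foot on the board (joint between 1.85 and 2.12 rad) (x of board_center in the frame of clamp_block between -0.06 and -0.048 m and y of board_center in the frame of clamp_block between -0.045 and 0.045 m and angle between the x axis of board_center and the x axis of clamp_block, either way round below 0.06 rad and height (world z) of board_center below 0.016 m and angle between board_center's own z axis and vertical below 0.06 rad and value of joint lever between 1.85 and 2.12 rad and velocity of joint lever between -0.05 and 0.05 rad/s); the robot touches nothing.
It fails at once if the board is lifted or tipped off the worktop (height (world z) of board_center above 0.02 m or angle between board_center's own z axis and vertical above 0.12 rad).
It fails at once if a bystander is shoved more than 25 mm or knocked over (distance of any of pepper, mustard_jar, small_jar, biscuits from where it was at the start of the episode above 0.025 m or angle between any of pepper, mustard_jar, small_jar, biscuits's own z axis and vertical above 0.3 rad).
It also fails if it takes over 54 s, if anything falls off the work surface, if the arm or the gripper's body presses on something with over 40 N, if the wrist force passes 120 N, or if a joint passes its speed limit or range.

## Robot

A 6-joint arm with a two-finger parallel gripper is mounted at the origin on a cart in front of the work surface, level with it; the furniture and walls round the work are solid. World frame = base frame: x ahead of the robot, y to its left, z up, the work surface at z = 0. Lengths are in mm, angles in rad, forces in N, time in s.
With the tool pointing down it reaches from about 275 to 1000 mm from the base axis. Payload 8.4 kg.
Tool frame: the origin (TCP) lies at the very end of the fingers, on their centre line; the grasp point (between the pads) lies 19 mm behind it (grasp_offset is the distance from the TCP to the grasp point, in mm); z points along the fingers, y is the line along which they close (so a half turn about z gives the same grasp; the last joint's range is limited). The gripper opens to 85 mm and grips with 20 to 120 N. Pads are 22 mm wide; open, the fingers measure 114 mm over their backs; the gripper's body (76 mm by 85 mm) begins 54 mm behind the grasp point. The pads swing forward as they close: fully open they stand 13 mm farther back than shut.
Start: joints at [1.215, 0.353, 1.633, -0, 1.155, -0.002], TCP at [216.539, 586.292, 231.281] pointing down, gripper open.
Joint ranges: [-2.63, 2.63], [-0.92, 2.1], [0.06, 2.66], [-1.3, 4.44], [0, 2.69], [-3.02, 3.02]. Speed limits (rad/s): [2.22, 2.22, 2.79, 3.14, 3.14, 3.14].

## Interface

Orientations are given as a rotation vector (axis times angle).
In Python, from rig import sense, camera, calibration, job_done, grasp_offset gives the robot as it stands.
- The arm moves only by the tool carry_out, never from a script. Its argument "commands" is text: rows parted by semicolons, each of 5 numbers parted by spaces: the shift along the tool's x, y, z in units of 40 mm (1.0 is 40 mm), then the turn about the tool's z in degrees, then the opening, from -1 (shut) to 1 (fully open). In form: tx ty tz yaw claw; .... A call has exactly 10 rows; each row shifts and turns the commanded pose from where the row before left it, along the tool's axes as they then stand; what a row does not reach is not made up. A row lasts 1/12 s, in which the tool goes at most 41.7 mm and 7.16 degrees, less where a joint would pass 70% of its speed; a pose out of reach is approached as far as the arm can. A call is refused whole if a number of a shift passes 1 or a number of a turn 7.16, either way. A call with a gripper value outside its range is refused whole. The fingers move at their own pace and stop on an object; "squeeze" is the grip in N (left out, the last holds). Time passes only in rows, so rows that do not move let the fingers close, or fill a call up. It gives the time, the measured TCP pose, the force, the opening and the grip force at its end, in the units of the state.
- sense(): the state, without advancing time (a new reading comes with each control period).
- camera(name): name is "side" or "top" or "wrist"; returns the picture (480x640x3 uint8, red, green, blue); there is no depth.
- calibration(name): a dict with "intrinsics" (3x3 intrinsics, pixels), "dist_coeffs" ([k1, k2, p1, p2, k3] as OpenCV has them; the pictures are not rectified), "R" (3x3) and "t" (3): a world point X has camera coordinates R X + t; the wrist camera has in their place "mount" (4x4, takes a point from camera to tool coordinates, whose origin is the TCP and whose axes are the flange's). Camera axes: x right, y down, z forward; pixel columns grow to the right and rows downward; lengths in mm; the calibration is good to about 2 mm. A picture is of the moment at which its call begins: read the wrist's pose just before it. calibration takes no time and is no camera call.
- job_done(): hands the job in; it is judged then, once.
The state is a dict: "time": time; "joints": joint angles; "qd": joint speeds; "joint_efforts": joint torques, N m; "eef_pos": TCP position; "tcp_rot": TCP orientation; "ft_force": force on the tool from outside, world axes, zero at the start; "torque": the same for the moment, N m; "width": finger opening in mm; "grasp_force": force on a finger pad.
Only numpy, scipy, OpenCV 4.12 (cv2) and the standard library are available. Lean on these libraries where they do the work, as an engineer would, in place of code of your own. Each camera call takes 0.05 s, during which the arm holds its last target. There are 200 camera calls.

## Working session

There is one attempt and no reset: what is moved stays moved. The work goes in short steps, Python scripts to look and compute and a tool call to move; the robot and the scene stay as the last step left them, time stands still between calls to the robot, and variables do not carry over. Pictures are saved under pics/ and viewed, at most 10 in all, crops included, and the job is handed in when it is done.

Besides the shell and the picture viewer there is one more tool, called after "Call:" as name(argument=value, ...), one argument or row to a line, values as JSON. carry_out: Moves the arm, as the interface text tells. Its arguments: {"type":"object","properties":{"commands":{"type":"string"},"squeeze":{"type":"number"}},"required":["commands"]}

```bash
mkdir -p pics; cat > h.py <<'E'
import numpy as np, cv2
from rig import *
def ray(name,px):
    c=calibration(name);K=np.array(c["intrinsics"],float);d=np.array(c["dist_coeffs"],float)
    R=np.array(c["R"]);t=np.array(c["t"]).ravel()
    p=cv2.undistortPoints(np.array(px,float).reshape(-1,1,2),K,d).reshape(-1,2)
    D=np.c_[p,np.ones(len(p))]@R
    return -R.T@t, D
def onz(name,px,z):
    o,D=ray(name,px); return o+D*((z-o[2])/D[:,2])[:,None]
def proj(name,X):
    c=calibration(name);R=np.array(c["R"],float);t=np.array(c["t"],float)
    return cv2.projectPoints(np.array(X,float).reshape(-1,1,3),cv2.Rodrigues(R)[0],t,np.array(c["intrinsics"],float),np.array(c["dist_coeffs"],float))[0].reshape(-1,2)
E
python3 - <<'E'
from h import *
for n in("top","side"):
    cv2.imwrite(f"pics/{n}0.png",camera(n)[:,:,::-1]); print(ray(n,[[320,240]]))
s=sense();print(s["time"],s["eef_pos"],s["tcp_rot"],s["width"])
E
```

```text
(array([ 286.81345139,  105.46006559, 1624.40506737]), array([[ 0.16001049, -0.00471381, -0.98720969]]))
(array([ 450.36309059, -751.45040358,  643.65969769]), array([[ 0.06209136,  0.83803024, -0.54225799]]))
0.1 [216.39408294 585.89601466 230.63899786] [-5.52817294e-01 -3.09235088e+00  1.89255219e-03] 85.19599816634661
```

View pics/top0.png

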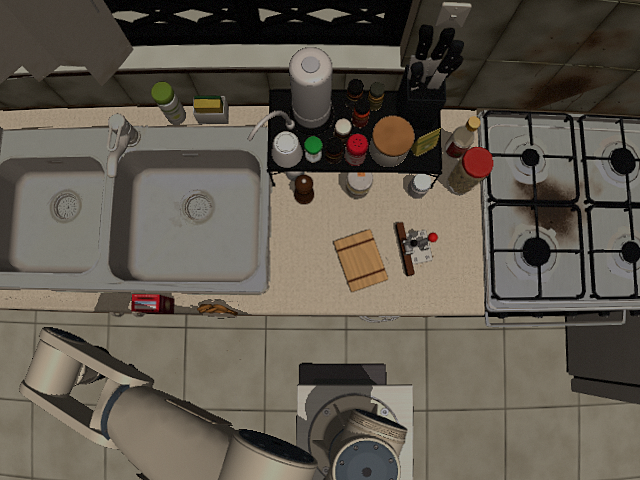

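View pics/side0.png

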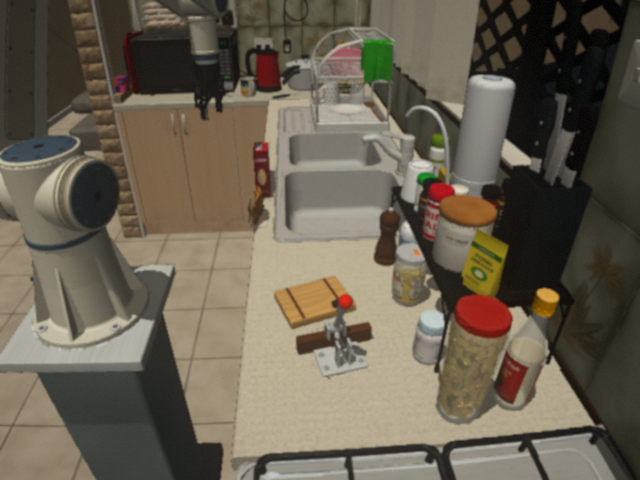

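The top view shows the board at about (360,260), the stop bar from (400,222) to (408,275) and the knob at (433,238). Block x points right in the image, which is roughly world -y. Next I'll measure them with colour masks.

```bash
cat > m.py <<'E'
from h import *
def measure(tag):
    im=camera("top");hsv=cv2.cvtColor(im,cv2.COLOR_RGB2HSV)
    roi=np.zeros(im.shape[:2],np.uint8);roi[205:305,300:460]=1
    def big(m):
        n,l,s,c=cv2.connectedComponentsWithStats((m&(roi>0)).astype(np.uint8));k=1+np.argmax(s[1:,4]);return (l==k).astype(np.uint8)
    h,s,v=[hsv[:,:,i].astype(int) for i in range(3)]
    wood=big(cv2.morphologyEx(((s>95)&(v>100)&(h<25)).astype(np.uint8),cv2.MORPH_CLOSE,np.ones((5,5)))>0)
    r2=roi.copy();r2[:,:393]=0
    dark=big((v<95)&(s>90)&(r2>0)); red=big(((h<6)|(h>174))&(s>180)&(v>110)&(r2>0))
    out=cv2.resize(im[205:305,300:460,::-1],None,fx=5,fy=5,interpolation=cv2.INTER_CUBIC)
    for m,col in((wood,(0,255,0)),(dark,(255,0,0)),(red,(255,255,0))):
        cs=max(cv2.findContours(m,0,1)[0],key=cv2.contourArea)
        cv2.polylines(out,[((cs-[300,205])*5+2).astype(int)],True,col,1)
    cv2.imwrite(f"pics/{tag}.png",out)
    res={}
    for k,m,z in(("board",wood,22),("stop",dark,36)):
        pts=np.argwhere(m)[:,::-1]
        W=onz("top",pts,z)[:,:2].astype(np.float32)
        r=cv2.minAreaRect(W);res[k]=cv2.boxPoints(r);print(k,np.round(r[0]),np.round(r[1]),round(r[2],1),np.round(res[k]).tolist())
    c=np.argwhere(red)[:,::-1].mean(0);print("knob px",c,onz("top",[c],156).round())
    return res
E
python3 -c "
from m import *
measure('m0')"
```

```text
board [492. -15.] [148. 108.] 19.7 [[404.0, 11.0], [440.0, -91.0], [580.0, -41.0], [543.0, 61.0]]
stop [ 523. -134.] [148.  23.] 11.9 [[448.0, -139.0], [453.0, -161.0], [598.0, -130.0], [593.0, -108.0]]
knob px [432.98 237.08] [[ 535. -191.  156.]]
```

View pics/m0.png

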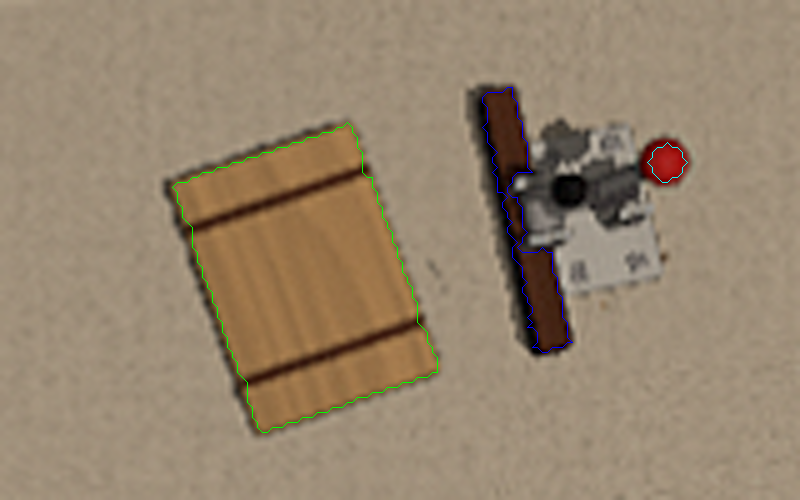

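The masks fit well. The block's y axis is at 11.9° in world, its origin is about (521,-126), and the board needs about 60 mm of travel and 8° of turn. I'll turn the tool square to the block first. Then I'll push along tool -x with two partly open fingers.

Call:
carry_out(
  commands="0 0 0 7.16 0.4;0 0 0 7.16 0.4;0 0 0 7.16 0.4;0 0 0 7.16 0.4;0 0 0 7.16 0.4;0 0 0 7.16 0.4;0 0 0 7.16 0.4;0 0 0 7.16 0.4;0 0 0 0.6 0.4;0 0 0 0 0.4",
)

```text
time: 0.98
eef_pos: [216.5, 586.1, 231.1]
tcp_rot: [1.977, 2.442, -0.001]
ft_force: [-0.7, -0.4, 0.0]
width: 59.7
grasp_force: 0.0
```

Call:
carry_out(
  commands="-0.7 0.18 0 0 0.4;-0.7 0.18 0 0 0.4;-0.7 0.18 0 0 0.4;-0.7 0.18 0 0 0.4;-0.7 0.18 0 0 0.4;-0.7 0.18 0 0 0.4;-0.7 0.18 0 0 0.4;-0.7 0.18 0 0 0.4;-0.7 0.18 0 0 0.4;-0.7 0.18 0 0 0.4",
)

```text
time: 1.82
eef_pos: [344.8, 325.8, 231.4]
tcp_rot: [1.974, 2.444, 0.0]
ft_force: [0.9, -0.4, 0.1]
width: 59.8
grasp_force: 0.0
```

```bash
cat > d.py <<'E'
from h import *
from scipy.spatial.transform import Rotation as Ro
O=np.array([521,-126.]);xb=np.array([.206,-.978]);yb=np.array([.978,.206])
def st():
    s=sense();p=np.array(s["eef_pos"]);R=Ro.from_rotvec(s["tcp_rot"]).as_matrix()
    print("t",s["time"],"p",p.round(1),"block",round((p[:2]-O)@xb,1),round((p[:2]-O)@yb,1),"toolx",R[:,0].round(3),"tooly",R[:,1].round(3),"F",np.round(s["ft_force"],1),"w",round(s["width"]));return s,p,R
def to(bx,by,z):
    s,p,R=st();w=np.r_[O+bx*xb+by*yb,z];print("units",(R.T@(w-p)/40).round(2))
E
python3 -c "
from d import *
to(-205,-5,231)"
```

```text
t 1.8167 p [344.8 325.8 231.4] block -478.1 -79.2 toolx [-0.21   0.978  0.   ] tooly [0.978 0.21  0.   ] F [ 0.9 -0.4  0.1] w 60
units [-6.84  1.83  0.01]
```

Call:
carry_out(
  commands="-0.68 0.18 0 0 0.4;-0.68 0.18 0 0 0.4;-0.68 0.18 0 0 0.4;-0.68 0.18 0 0 0.4;-0.68 0.18 0 0 0.4;-0.68 0.18 0 0 0.4;-0.68 0.18 0 0 0.4;-0.68 0.18 0 0 0.4;-0.68 0.18 0 0 0.4;-0.68 0.18 0 0 0.4",
)

```text
time: 2.65
eef_pos: [471.3, 74.2, 231.4]
tcp_rot: [1.975, 2.443, 0.0]
ft_force: [-0.2, 0.3, 1.2]
width: 59.9
grasp_force: 0.0
```

Call:
carry_out(
  commands="0 0 0.7 0 0.4;0 0 0.7 0 0.4;0 0 0.7 0 0.4;0 0 0.7 0 0.4;0 0 0.7 0 0.4;0 0 0.7 0 0.4;0 0 0.5 0 0.4;0 0 0.4 0 0.4;0 0 0.2 0 0.4;0 0 0 0 0.4",
)

```text
time: 3.48
eef_pos: [469.7, 75.5, 17.9]
tcp_rot: [-1.976, -2.44, 0.003]
ft_force: [-1.1, 0.5, -0.1]
width: 59.7
grasp_force: 0.0
```

```bash
python3 -c "
from d import *
to(-185,-5,4)
cv2.imwrite('pics/s1.png',camera('side')[250:400,220:420,::-1].repeat(4,0).repeat(4,1))"
```

```text
t 3.4833 p [469.7  75.5  17.9] block -207.6 -8.6 toolx [-0.208  0.978  0.   ] tooly [ 0.978  0.208 -0.003] F [-1.1  0.5 -0.1] w 60
units [-0.57  0.09  0.35]
```

View pics/s1.png

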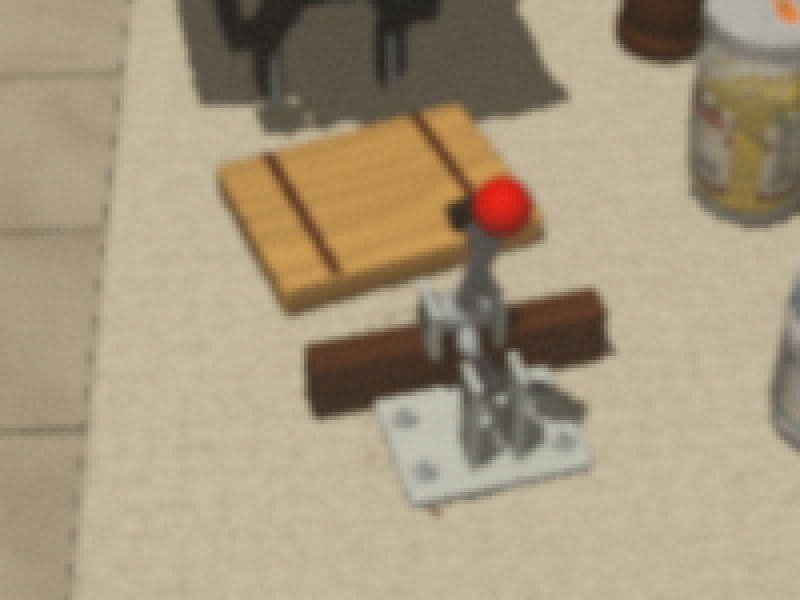

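The fingers stand behind the board with about 20 mm of clearance above the worktop. Next I lower them and push.

Call:
carry_out(
  commands="0 0.05 0.2 0 0.4;0 0 0.13 0 0.4;0 0 0 0 0.4;-0.25 0 0 0 0.4;-0.25 0 0 0 0.4;-0.25 0 0 0 0.4;-0.25 0 0 0 0.4;-0.2 0 0 0 0.4;-0.2 0 0 0 0.4;-0.1 0 0 0 0.4",
)

```text
time: 4.37
eef_pos: [485.3, 16.1, 6.2]
tcp_rot: [-1.982, -2.438, -0.0]
ft_force: [-0.2, 4.0, 3.4]
width: 59.5
grasp_force: 2.0
```

```bash
python3 -c "
from d import *
st()
from m import *
measure('m1')"
```

```text
t 4.3667 p [485.3  16.1   6.2] block -146.4 -5.6 toolx [-0.204  0.979  0.   ] tooly [0.979 0.204 0.   ] F [-0.2  4.   3.4] w 59
board [ 558. -218.] [23. 23.] 0.5 [[547.0, -207.0], [547.0, -230.0], [569.0, -229.0], [569.0, -206.0]]
stop [ 523. -134.] [149.  23.] 11.7 [[448.0, -138.0], [453.0, -161.0], [598.0, -131.0], [594.0, -108.0]]
knob px [432.90196078 237.09803922] [[ 535. -191.  156.]]
```

View pics/m1.png

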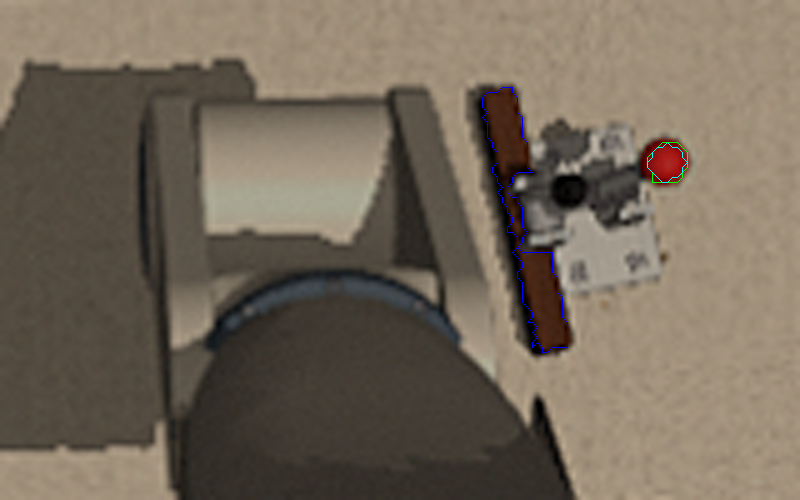

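The arm hides the board in the top view, but the 4 N reading shows the fingers are touching it. About 25 mm remains, so I'll push on while watching the force.

Call:
carry_out(
  commands="-0.08 0 0 0 0.4;-0.08 0 0 0 0.4;-0.08 0 0 0 0.4;-0.08 0 0 0 0.4;-0.06 0 0 0 0.4;-0.05 0 0 0 0.4;-0.04 0 0 0 0.4;-0.03 0 0 0 0.4;0 0 0 0 0.4;0 0 0 0 0.4",
)

```text
time: 5.25
eef_pos: [489.2, -2.5, 6.0]
tcp_rot: [1.98, 2.439, -0.0]
ft_force: [0.2, 0.2, 0.2]
width: 59.8
grasp_force: 0.1
```

```bash
python3 -c "
from d import *
st()
cv2.imwrite('pics/s2.png',camera('side')[250:400,220:420,::-1].repeat(4,0).repeat(4,1))"
```

```text
t 5.25 p [489.2  -2.5   6. ] block -127.3 -5.6 toolx [-0.206  0.979 -0.   ] tooly [0.979 0.206 0.   ] F [0.2 0.2 0.2] w 60
```

View pics/s2.png

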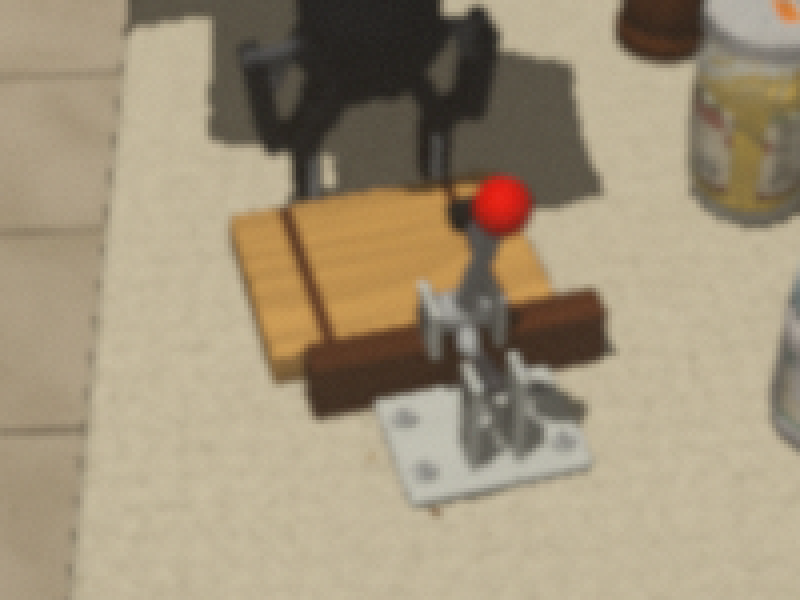

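The board is nearly home, about 6 mm short, square, and roughly 10-15 mm off-centre, which is allowed. I'll go on in small steps until the force rises.

Call:
carry_out(
  commands="-0.04 0 0 0 0.4;-0.04 0 0 0 0.4;-0.03 0 0 0 0.4;-0.03 0 0 0 0.4;-0.03 0 0 0 0.4;-0.02 0 0 0 0.4;-0.02 0 0 0 0.4;-0.02 0 0 0 0.4;0 0 0 0 0.4;0 0 0 0 0.4",
)

```text
time: 6.13
eef_pos: [490.7, -9.9, 6.0]
tcp_rot: [-1.98, -2.437, -0.001]
ft_force: [-1.9, 14.8, 0.7]
width: 60.0
grasp_force: 7.5
```

The 15 N reading means the board is flush. Next I back off, lift, and check.

Call:
carry_out(
  commands="0.1 0 0 0 0.4;0.2 0 0 0 0.4;0.4 0 0 0 0.4;0.3 0 0 0 0.4;0 0 -0.4 0 -1;0 0 -0.8 0 -1;0 0 -0.9 0 -1;0 0 -0.9 0 -1;0 0 -0.9 0 -1;0 0 -0.9 0 -1",
)

```text
time: 6.97
eef_pos: [482.3, 28.3, 199.9]
tcp_rot: [1.98, 2.439, -0.0]
ft_force: [1.1, -0.3, 0.1]
width: 0.0
grasp_force: 0.0
```

Call:
carry_out(
  commands="0 0 -0.8 0 -1;0 0 -0.6 0 -1;0 0 -0.2 0 -1;-0.5 0.02 0 0 -1;-0.6 0.02 0 0 -1;-0.7 0.02 0 0 -1;-0.7 0.02 0 0 -1;-0.7 0.02 0 0 -1;-0.7 0.02 0 0 -1;-0.7 0.02 0 0 -1",
)

```text
time: 7.8
eef_pos: [525.9, -152.0, 261.1]
tcp_rot: [-1.979, -2.438, 0.001]
ft_force: [0.4, -0.1, 0.4]
width: -0.2
grasp_force: 0.0
```

```bash
python3 -c "
from d import *
to(125,0,262)
cv2.imwrite('pics/s3.png',camera('side')[250:400,220:420,::-1].repeat(4,0).repeat(4,1))"
```

```text
t 7.8 p [ 525.9 -152.   261.1] block 26.4 -0.6 toolx [-0.206  0.979  0.   ] tooly [ 0.979  0.206 -0.001] F [ 0.4 -0.1  0.4] w 0
units [-2.46  0.02 -0.02]
```

View pics/s3.png

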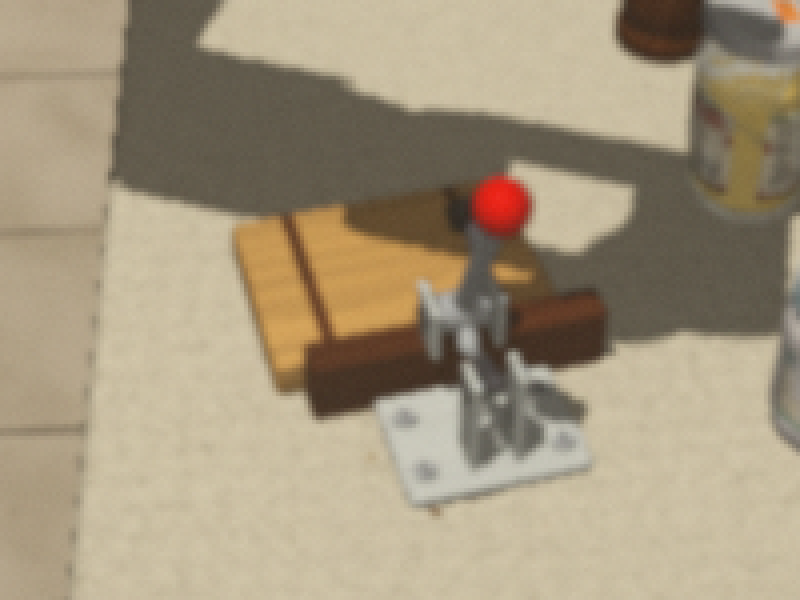

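The board sits against the bar. I'll check its left corners numerically from the side view: back (278.8,307), front (288.8,344).

```bash
python3 -c "
from d import *
for n,a,z in(('board',[[278.8,307],[288.8,344],[337,296.5]],22),('stop front top',[[296.2,336.5],[369,322.5]],36),('stop back bottom',[[299,354]],0)):
    w=onz('side',a,z)[:,:2]-O; print(n,np.c_[w@xb,w@yb].round(1).tolist())"
```

```text
board [[-100.6, -85.5], [8.4, -88.3], [-100.4, 43.1]]
stop front top [[6.4, -72.9], [7.9, 74.4]]
stop back bottom [[18.4, -71.2]]
```

Call:
carry_out(
  commands="-0.5 0 0 0 -1;-0.6 0 0 0 -1;-0.6 0 0 0 -1;-0.5 0 0 0 -1;-0.3 0 0 0 -1;0 0 0.4 0 -1;0 0 0.7 0 -1;0 0 0.7 0 -1;0 0 0.6 0 -1;0 0 0.4 0 -1",
)

```text
time: 8.68
eef_pos: [545.1, -247.6, 146.9]
tcp_rot: [-1.978, -2.436, 0.001]
ft_force: [-0.3, 0.5, -0.1]
width: -0.2
grasp_force: 0.0
```

```bash
python3 -c "
from d import *
to(90,0,148)"
```

```text
t 8.6833 p [ 545.1 -247.6  146.9] block 123.9 -1.4 toolx [-0.205  0.979  0.002] tooly [ 0.979  0.205 -0.003] F [-0.3  0.5 -0.1] w 0
units [ 0.85  0.04 -0.02]
```

The board's front edge lines up with the stop within pixel error, it is square, and y is about -12 mm. The fingertips are behind the knob, so now I throw the lever.

Call:
carry_out(
  commands="0.2 0.03 0 0 -1;0.25 0 0 0 -1;0.2 0 0 0 -1;0.15 0 0 0 -1;0.15 0 0 0 -1;0.2 0 0 0 -1;0.2 0 0 0 -1;0.2 0 0 0 -1;0.2 0 0 0 -1;0.2 0 0 0 -1",
)

```text
time: 9.52
eef_pos: [531.9, -171.7, 150.6]
tcp_rot: [1.98, 2.438, 0.001]
ft_force: [0.6, -2.2, 2.0]
width: 0.0
grasp_force: 1.3
```

Call:
carry_out(
  commands="0.2 0 0 0 -1;0.2 0 0 0 -1;0.2 0 0 0 -1;0.2 0 0 0 -1;0.2 0 0 0 -1;0.2 0 0 0 -1;0.2 0 0 0 -1;0.1 0 0 0 -1;0 0 0 0 -1;0 0 0 0 -1",
)

```text
time: 10.35
eef_pos: [519.6, -113.4, 150.1]
tcp_rot: [1.979, 2.439, 0.0]
ft_force: [-0.3, 0.0, 0.5]
width: 0.1
grasp_force: 0.0
```

Call:
carry_out(
  commands="0 0 -0.5 0 -1;0 0 -0.8 0 -1;0 0 -0.8 0 -1;0 0 -0.6 0 -1;0 0 -0.3 0 -1;0 0 0 0 -1;0 0 0 0 -1;0 0 0 0 -1;0 0 0 0 -1;0 0 0 0 -1",
)

```text
time: 11.18
eef_pos: [518.9, -113.5, 268.7]
tcp_rot: [-1.979, -2.437, 0.002]
ft_force: [0.2, 0.4, 0.3]
width: 0.2
grasp_force: 0.0
```

```bash
python3 -c "
from d import *
st()
cv2.imwrite('pics/s4.png',camera('side')[250:400,220:420,::-1].repeat(4,0).repeat(4,1))"
```

```text
t 11.1833 p [ 518.9 -113.5  268.7] block -12.6 0.5 toolx [-0.205  0.979  0.001] tooly [ 0.979  0.205 -0.002] F [0.2 0.4 0.3] w 0
```

View pics/s4.png

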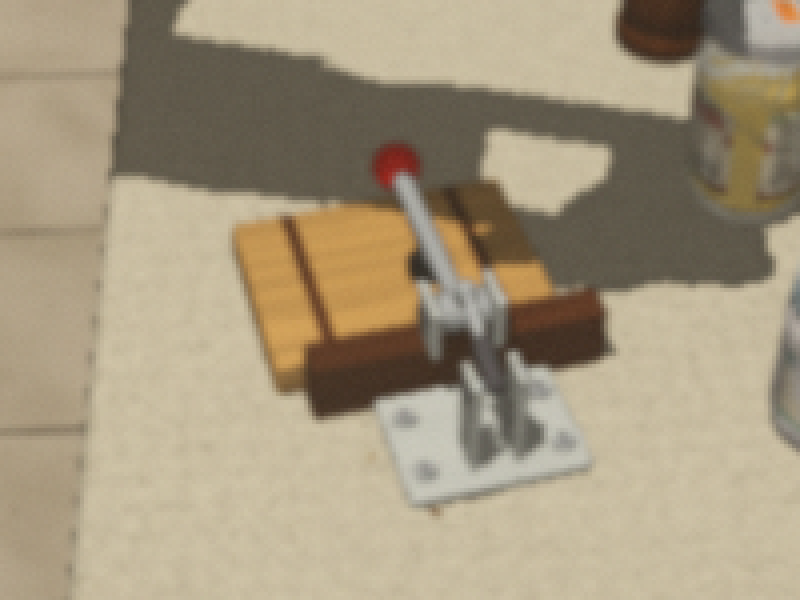

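The lever is down with its foot on the board (knob at crop position (397,165)). The board is still at the stop and the arm is clear, so I'll hand it in.

```bash
python3 -c "
from rig import job_done
print(job_done())"
```

```text
the job is handed in; nothing more can be done
None
```

I pushed the board against the stop and threw the lever so its foot rests on the board; the arm is clear, and I handed the job in at about 11 s without seeing the verdict.

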